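# Lay the printing block in the register corner

## Robot

A 7-joint arm with a two-finger parallel gripper is mounted at the origin on the work surface. World frame = base frame: x ahead of the robot, y to its left, z up, the work surface at z = 0. Lengths are in m, angles in rad, forces in N, time in s.
With the tool pointing down it reaches from about 0.425 to 0.875 m from the base axis. Payload 4.7 kg.
Tool frame: the origin (TCP) lies midway between the tips of the shut fingers; the grasp point (between the pads) lies 19 mm behind it; z points along the fingers, y is the line along which they close (so a half turn about z gives the same grasp; the last joint's range is limited). The gripper opens to 87 mm and grips with 3 to 60 N. Pads are 19 mm wide; open, the fingers measure 117 mm over their backs; the gripper's body (75 mm by 190 mm) begins 51 mm behind the grasp point.
Start: joints at [-1.259, 0.321, -0.07, 1.45, 0.023, 1.371, -0.057], TCP at [0.191, 0.621, 0.223] pointing down, gripper open.
Joint ranges: [-2.86, 2.86], [-0.3, 2.09], [-1.38, 1.24], [0.06, 2.45], [-1.56, 4.7], [0.09, 2.05], [-2.69, 2.69]. Speed limits (rad/s): [2.57, 2.57, 3.14, 3.14, 3.14, 3.14, 3.14].

## Interface

Orientations are given as a rotation vector (axis times angle).
In Python, from bench import ctrl gives the robot as it stands.
- The arm moves only by the tool step_hand, called after ">>>" as a command line: name --argument value ..., lists and objects as JSON in quotes. Schema: {"type":"object","properties":{"deltas":{"type":"array","items":{"type":"object","properties":{"tx":{"type":"number"},"ty":{"type":"number"},"tz":{"type":"number"},"rz":{"type":"number"},"aperture":{"type":"number"}},"additionalProperties":false,"required":["aperture"]},"minItems":1,"maxItems":20},"clamp_n":{"type":"number"},"only":{"type":"string"},"quiet":{"type":"boolean"},"lines":{"type":"string"}},"required":["deltas"],"additionalProperties":false}. deltas is a list of rows, 1 to 20 of them, each an object with the fields tx, ty, tz (the shift in fractions of the full range, 1 being 1000 mm), rz (a turn about the tool's z in shares of 180 degrees (1.0 is 180 degrees)), aperture (the opening from 0.0 (shut) to 1.0 (fully open)); a field left out counts as zero (the opening has to be given); each row is the pose to reach, as a shift and turn from the pose commanded when the call began, along the tool's axes at that moment; what a row does not reach only later rows make up. A row lasts 1/10 s, in which the tool goes at most 0.05 m and 0.15 rad, less where a joint would pass 70% of its speed; a pose out of reach is approached as far as the arm can. The fingers move at their own pace and stop on an object; clamp_n is the grip in N (left out, the last holds). Time passes only in rows, so rows that do not move let the fingers close. The tool returns the time, the measured TCP pose, the force, the opening and the grip force at its end. only (a regular expression) keeps the lines of the reply that match it, lines (a string "A,B") keeps lines A to B, and quiet returns only ok. No shift or turn number may pass 1 either way. Input that does not fit is refused with a message, and nothing moves.
- ctrl.get_state(): the state, without advancing time (a new reading comes with each control period).
- ctrl.get_image(name): name is "scene" or "side" or "wrist"; returns the picture (420x560x3 uint8, red, green, blue); there is no depth.
- ctrl.camera_model(name): a dict with "vertical_fov" (degrees; the focal length in pixels is half the picture's height over the tangent of half this angle, whatever the lens; pixels are square), "cx", "cy" (the principal point, pixels), "rvec" (rotation vector, rad) and "tvec" (3), from world to camera coordinates, as OpenCV has them; the wrist camera has in their place "hand_eye" (4x4, takes a point from camera to tool coordinates, whose origin is the TCP and whose axes are the flange's). Camera axes: x right, y down, z forward; pixel columns grow to the right and rows downward; lengths in m; the calibration is good to about 2 mm. The wrist camera is an equidistant fisheye: a pixel r from the principal point sees the ray r / f radians off the axis. A picture is of the moment at which its call begins: read the wrist's pose just before it. camera_model takes no time and is no camera call.
- ctrl.close_job(): hands the job in; it is judged then, once.
The state is a dict: "time": time; "joint_positions": joint angles; "qd": joint speeds; "joint_torque": joint torques, N m; "position": TCP position; "tool_rot": TCP orientation; "ft_force": force on the tool from outside, world axes, zero at the start; "torque": the same for the moment, N m; "grip_width": opening from 0.0 (shut) to 1.0 (fully open); "grip_force": force on a finger pad.
Only numpy, scipy, OpenCV 4.12 (cv2) and the standard library are available. Lean on these libraries where they do the work, as an engineer would, in place of code of your own. Each camera call takes 0.05 s, during which the arm holds its last target. There are 200 camera calls.

## Task

The large carved printing block stands on its edge on the plywood printing board: push it over so that it lies flat with its carved face up, then push it along the board until it is fully home in the corner, flush against both metal stop strips. Only push with the fingers: do not pick the block up or carry it, and leave all the other things where they are.

Things in the scene. Friction and masses are not known exactly. Their poses are not given: they have to be found in the camera images.
- block: large printing block, 110 x 110 mm, 28 mm thick, 0.14-0.28 kg: brown wood, grey carved layer on one side. Stands loose on one edge on the board at the start. Origin: middle of that lower edge face. x along that edge, z up through its height, y through its thickness: carved face at y = -14 mm, plain back at y = +14 mm. After it falls on its back, y points down
- block_face (a point): centre of the large block's carved face (raised leaf and border, ink-black, 3 mm relief, part of the 28 mm), which at the start looks roughly to the robot's right. Pushed near its top towards the block's +y, the block topples on its back once past about 15 degrees and falls by itself, carved face up
- block_mid (a point): centre of the large block (55 mm above the edge it stands on, mid-thickness). Fully home it is at x = +75 mm, y = +95 mm in the board's frame, 14 mm above the board's top
- jig: printing board, fixed to the table: plywood 320 mm (x) by 400 mm (y), 12 mm thick, top at z = 12 mm. Origin: centre of its underside, on the table. x points away from the robot, y to the robot's left (board turned up to 0.25 rad either way). Two aluminium stop strips on it meet in its far left corner
- jig_corner (a point): inner corner of the stop strips, on the board's top: x = +130 mm, y = +150 mm in the board's frame. The strips are 18 mm wide and rise 12 mm above the board. The far strip's inner face (x = +130) runs from y = -20 to +180 mm; the left strip's inner face (y = +150) from x = -20 to +130 mm
- spare_block: a small carved block of the same make, 60 mm square and 26 mm thick, standing on its edge on the table to the right of the board (a bystander); origin under the middle of its lower edge
- ink_tin: round metal ink tin, 57 mm across and 46 mm high, on the board's far right part (a bystander); origin under its centre
- baren: round wooden hand-pad with a grip on top, 68 mm across and 32 mm high, on the board's near left corner (a bystander); origin under its centre
- brayer: ink roller lying on the table to the left of the board, black 90 mm roller, 36 mm high, wooden handle towards the robot (a bystander); origin under the roller's middle
- brush_pot: white pot of brushes, 76 mm across, 165 mm high with the brushes, on the table off the board's far right (a bystander); origin under its centre
- ink_jar: ink jar with a black lid, 54 mm across, 75 mm high, on the table off the board's far left (a bystander); origin under its centre
- knife: spatula lying on the table to the right of the board, near side (a bystander)

How it is judged:
On the way:
1. the block has been tipped over and lies flat on the board, carved face up, not yet home (angle between block's own y axis and vertical above 3.05 rad and height (world z) of block_mid below 0.034 m), for 0.2 s.
At the end, for the whole second after the job is handed in: The large block lies flat on the board, carved face up (within 5 degrees), at rest, its sides against both stop strips: centre within 4.5 mm of the fully-home place along each board axis, sides parallel to the strips within 0.05 rad (angle between block's own y axis and vertical above 3.05 rad and x of block_mid in the frame of jig between 0.0705 and 0.0795 m and y of block_mid in the frame of jig between 0.0905 and 0.0995 m and height (world z) of block_mid below 0.031 m and (angle between the x axis of block and the x axis of jig, either way round below 0.05 rad or angle between the x axis of block and the y axis of jig, either way round below 0.05 rad) and linear speed of block below 0.01 m/s); the robot touches nothing.
It fails at once if the block is lifted: its centre more than 85 mm above the table (height (world z) of block_mid above 0.085 m).
It fails at once if the lying block is picked up: its centre rises more than 16 mm above where it lies flat on the board (angle between block's own y axis and vertical above 3 rad and height (world z) of block_mid above 0.042 m).
It fails at once if a bystander is moved by more than 30 mm or knocked over (distance of any of spare_block, ink_tin, baren, brayer, brush_pot, ink_jar, knife from where it was at the start of the episode above 0.03 m or angle between any of spare_block, ink_tin, baren, brush_pot, ink_jar's own z axis and vertical above 0.6 rad).
It also fails if it takes over 51 s, if anything falls off the work surface, if the arm or the gripper's body presses on something with over 40 N, if the wrist force passes 120 N, or if a joint passes its speed limit or range.

## Working session

There is one attempt and no reset: what is moved stays moved. The work goes in short steps, Python scripts to look and compute and a tool call to move; the robot and the scene stay as the last step left them, time stands still between calls to the robot, and variables do not carry over. Pictures are saved under pics/ and viewed, at most 10 in all, crops included, and the job is handed in when it is done.

```bash
ls; mkdir -p pics; python3 - <<'E'
from bench import ctrl
import cv2
s=ctrl.get_state(); print(s['time'],s['position'],s['tool_rot'],s['grip_width'])
for n in('scene','side'):
    cv2.imwrite(f'pics/{n}0.png',ctrl.get_image(n)[:,:,::-1]); print(ctrl.camera_model(n))
print(ctrl.camera_model('wrist'))
E
```

```text
bench.py
pics
0.0 [0.19056826 0.62086582 0.22144667] [-4.65938497e-01 -3.10659708e+00  2.96791558e-03] 1.0003235442469725
{'vertical_fov': 42.78595698569325, 'cx': 279.0860545531344, 'cy': 218.49121918079462, 'rvec': array([ 1.23017477,  2.03689045, -1.12250431]), 'tvec': array([ 0.26175038, -0.2092644 ,  1.82303687])}
{'vertical_fov': 46.194802131762195, 'cx': 275.264272953121, 'cy': 208.29320803408876, 'rvec': array([ 2.15928862, -0.20068134,  0.09470665]), 'tvec': array([-0.59006927,  0.12713199,  1.25399512])}
{'vertical_fov': 65.70646984690485, 'cx': 282.919890041194, 'cy': 208.71260112783912, 'hand_eye': array([[-2.18714577e-04, -9.60138603e-01, -2.79524267e-01,
         7.71237281e-02],
       [ 9.99999924e-01, -1.19965970e-04, -3.70381445e-04,
        -2.16728977e-03],
       [ 3.22084123e-04, -2.79524327e-01,  9.60138556e-01,
        -1.62080121e-01],
       [ 0.00000000e+00,  0.00000000e+00,  0.00000000e+00,
         1.00000000e+00]])}
```

View pics/scene0.png

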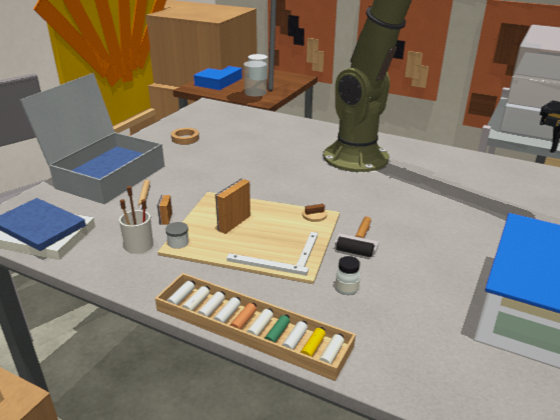

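View pics/side0.png

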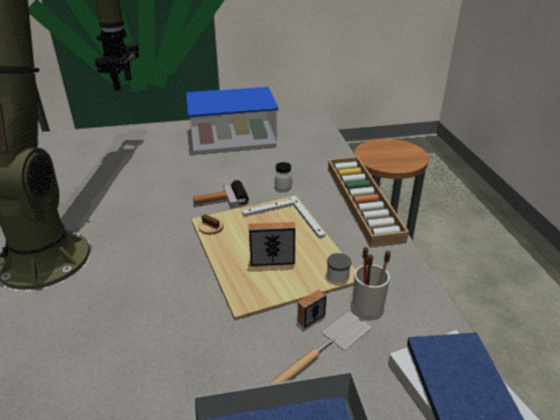

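The scene view shows the board with corners near (205,197), (340,207), (322,270) and (163,262). The block stands at about (234,205) with its back towards the stops, and the stop corner is at about (305,268). In the side view the carved face is at about (272,246). I'll enlarge both for picking pixels.

```bash
python3 - <<'E'
import cv2
a=cv2.imread('pics/scene0.png')[170:290,155:355]; cv2.imwrite('pics/sc_crop.png',cv2.resize(a,None,fx=4,fy=4,interpolation=cv2.INTER_CUBIC))
a=cv2.imread('pics/side0.png')[185:325,185:365]; cv2.imwrite('pics/si_crop.png',cv2.resize(a,None,fx=4,fy=4,interpolation=cv2.INTER_CUBIC))
E
```

```text
(no output)
```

View pics/sc_crop.png

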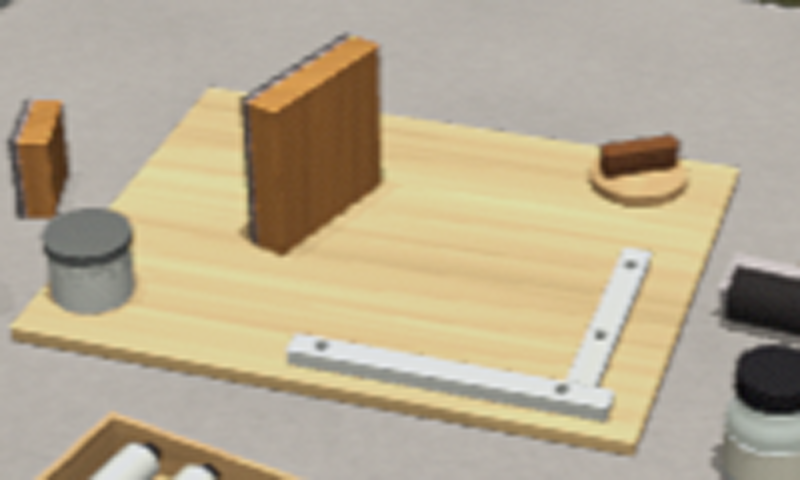

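View pics/si_crop.png

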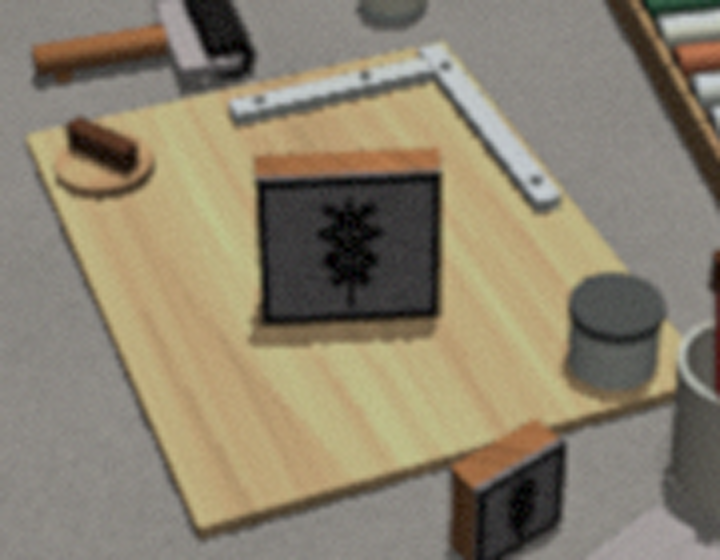

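In the crops, the board corners, all the block's corners and the strips are clear. I'll fit both poses by least squares.

```bash
cat > h.py <<'E'
import numpy as np, cv2
from scipy.optimize import least_squares
from scipy.spatial.transform import Rotation as R
from bench import ctrl
def proj(n,P):
    m=ctrl.camera_model(n); f=210/np.tan(np.radians(m['vertical_fov']/2))
    K=np.array([[f,0,m['cx']],[0,f,m['cy']],[0,0,1]])
    return cv2.projectPoints(np.atleast_2d(P).astype(float),m['rvec'],m['tvec'],K,None)[0][:,0]
def place(p,P):
    c,s=np.cos(p[2]),np.sin(p[2]); P=np.atleast_2d(P)
    return np.c_[p[0]+c*P[:,0]-s*P[:,1],p[1]+s*P[:,0]+c*P[:,1],P[:,2]]
def fit(obs,p0):
    """obs: list of (cam, local xyz with world z, pixel)"""
    def res(p): return np.concatenate([(proj(n,place(p,P))[0]-px) for n,P,px in obs])
    r=least_squares(res,p0,loss='soft_l1'); return r.x,r.fun.reshape(-1,2)
sc=lambda u,v:np.array([155+u/4,170+v/4])
si=lambda u,v:np.array([185+u/4,185+v/4])
E
python3 - <<'E'
from h import *
T=.012
b,r=fit([('scene',(-.16,-.2,T),sc(212,90)),('scene',(-.16,.2,T),sc(738,170)),('scene',(.16,.2,T),sc(632,444)),('scene',(.16,-.2,T),sc(14,328)),
 ('side',(-.16,.2,T),si(27,136)),('side',(.16,.2,T),si(445,43)),('side',(-.16,-.2,T),si(200,528)),
 ('side',(-.02,.15,.024),si(235,108)),('scene',(.13,-.02,.024),sc(290,340))],[.6,0,0])
print(b,r.round(1).tolist())
h=.055;t=.014;B=.012;U=.122
k,r=fit([('scene',(-h,t,B),sc(380,183)),('scene',(h,t,B),sc(282,252)),('scene',(h,t,U),sc(278,110)),('scene',(-h,t,U),sc(380,45)),('scene',(h,-t,U),sc(246,97)),('scene',(-h,-t,U),sc(348,36)),
 ('side',(-h,-t,B),si(265,323)),('side',(h,-t,B),si(437,315)),('side',(-h,-t,U),si(258,180)),('side',(h,-t,U),si(440,173)),('side',(-h,t,U),si(256,157)),('side',(h,t,U),si(440,150))],[.6,0,0])
print(k,r.round(1).tolist())
c,s=np.cos(b[2]),np.sin(b[2]); d=k[:2]-b[:2]; print('block in board',[c*d[0]+s*d[1],-s*d[0]+c*d[1]],k[2]-b[2])
print('home',place(b,(.075,.095,.026)),'corner',place(b,(.13,.15,.012)))
s=ctrl.get_state();Rm=R.from_rotvec(s['tool_rot']).as_matrix();print(Rm.round(3),s['time'])
# tin, jar, baren
E
```

```text
[ 0.57426232 -0.0723833   0.19561569] [[-1.4, -1.0], [0.0, -0.7], [0.1, 0.0], [-2.4, -0.2], [-0.4, -1.7], [0.1, -1.8], [-0.1, -1.3], [0.7, 0.4], [0.6, -1.6]]
[ 0.56748527 -0.13524076 -0.1148332 ] [[0.6, 0.3], [-0.2, 1.4], [-1.3, 0.3], [-0.4, -0.6], [-2.0, 0.4], [-0.8, -1.1], [-1.2, 0.1], [0.6, -0.1], [-1.2, -0.3], [0.5, -0.7], [-0.9, -1.6], [-0.7, -1.9]]
block in board [np.float64(-0.018865435763548224), np.float64(-0.060341390741560086)] -0.31044888744613186
home [[0.62936673 0.03538266 0.026     ]] corner [[0.6726274  0.10002409 0.012     ]]
[[-0.956  0.293 -0.   ]
 [ 0.293  0.956 -0.002]
 [-0.    -0.002 -1.   ]] 0.1
```

The rows are not in the units I measure in: turns go in shares of 180 degrees. I convert before sending: 1.39 rad is 0.4425.

```bash
cat >> h.py <<'E'
BO=np.array([0.57426,-0.07238,0.19562]); BK=np.array([0.56749,-0.13524,-0.11483])
def go(*targets):
    """print tool-axis shifts from the present pose to (x,y,z,world angle of tool y)"""
    s=ctrl.get_state(); M=R.from_rotvec(s['tool_rot']).as_matrix(); a=np.arctan2(M[1,1],M[0,1])
    print('at',s['time'],s['position'].round(4),'yaw',round(a,3),'q',s['joint_positions'].round(2))
    for t in targets: print((M.T@(np.array(t[:3])-s['position'])).round(4), round(-((t[3]-a+np.pi)%(2*np.pi)-np.pi),3))
E
```

>>> step_hand --deltas '[{"tx": -0.37,"ty": -0.222,"rz": 0.4425,"aperture": 0.5},{"tx": -0.37,"ty": -0.222,"rz": 0.4425,"aperture": 0.5},{"tx": -0.37,"ty": -0.222,"rz": 0.4425,"aperture": 0.5},{"tx": -0.37,"ty": -0.222,"rz": 0.4425,"aperture": 0.5},{"tx": -0.37,"ty": -0.222,"rz": 0.4425,"aperture": 0.5},{"tx": -0.37,"ty": -0.222,"rz": 0.4425,"aperture": 0.5},{"tx": -0.37,"ty": -0.222,"rz": 0.4425,"aperture": 0.5},{"tx": -0.37,"ty": -0.222,"rz": 0.4425,"aperture": 0.5},{"tx": -0.37,"ty": -0.222,"rz": 0.4425,"aperture": 0.5},{"tx": -0.37,"ty": -0.222,"rz": 0.4425,"aperture": 0.5},{"tx": -0.37,"ty": -0.222,"rz": 0.4425,"aperture": 0.5}]'

```text
time: 1.2
position: [0.4798, 0.2994, 0.2222]
tool_rot: [-2.35, -2.085, 0.001]
ft_force: [-0.5, -0.2, 0.2]
grip_width: 0.502
grip_force: 0.0
```

```bash
python3 - <<'E'
from h import *
p=lambda y,z:[*place(BK,(0,y,z))[0],BK[2]]
go(p(-.065,.22),p(-.065,.106),p(.03,.106))
E
```

```text
at 1.2 [0.4798 0.2994 0.2222] yaw -0.12 q [-0.89  0.14  0.32  1.68 -0.05  1.33 -0.69]
[-0.486   0.1392  0.0023] -0.005
[-0.486   0.1393  0.1163] -0.005
[-0.391   0.1388  0.1162] -0.005
```

>>> step_hand --deltas '[{"tx": -0.486,"ty": 0.139,"aperture": 0.5},{"tx": -0.486,"ty": 0.139,"aperture": 0.5},{"tx": -0.486,"ty": 0.139,"aperture": 0.5},{"tx": -0.486,"ty": 0.139,"aperture": 0.5},{"tx": -0.486,"ty": 0.139,"aperture": 0.5},{"tx": -0.486,"ty": 0.139,"aperture": 0.5},{"tx": -0.486,"ty": 0.139,"aperture": 0.5},{"tx": -0.486,"ty": 0.139,"aperture": 0.5},{"tx": -0.486,"ty": 0.139,"aperture": 0.5},{"tx": -0.486,"ty": 0.139,"aperture": 0.5},{"tx": -0.486,"ty": 0.139,"aperture": 0.5},{"tx": -0.486,"ty": 0.139,"aperture": 0.5},{"tx": -0.486,"ty": 0.139,"tz": 0.05,"aperture": 0.5},{"tx": -0.486,"ty": 0.139,"tz": 0.1,"aperture": 0.5},{"tx": -0.486,"ty": 0.139,"tz": 0.116,"aperture": 0.5},{"tx": -0.486,"ty": 0.139,"tz": 0.116,"aperture": 0.5}]'

```text
time: 2.8
position: [0.5593, -0.1951, 0.1042]
tool_rot: [-2.34, -2.089, 0.004]
ft_force: [-0.1, -0.4, 0.6]
grip_width: 0.496
grip_force: 0.0
```

```bash
python3 - <<'E'
from h import *
p=lambda y,z:[*place(BK,(0,y,z))[0],BK[2]]
go(p(-.065,.106),p(.03,.106))
cv2.imwrite('pics/side1.png',cv2.resize(ctrl.get_image('side')[100:330,150:400,::-1],None,fx=2.4,fy=2.4))
E
```

```text
at 2.8 [ 0.5593 -0.1951  0.1042] yaw -0.113 q [-0.29  0.34  0.7   1.76 -0.24  1.13  0.37]
[-0.0046  0.0012 -0.0018] 0.001
[ 0.0904  0.0014 -0.0017] 0.001
```

View pics/side1.png

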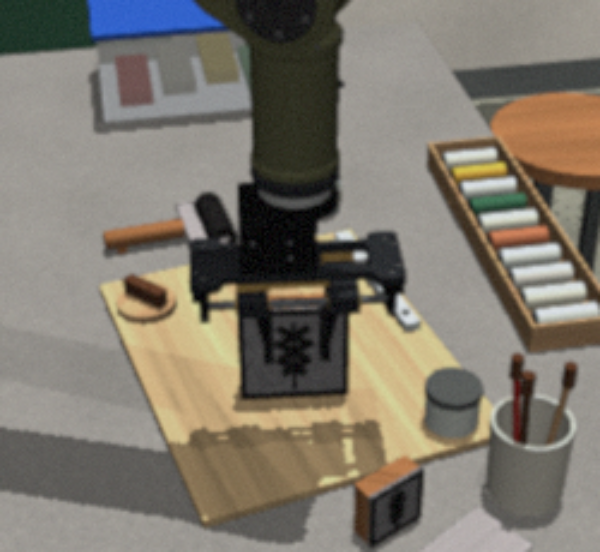

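The fingers straddle the carved face's centre, in front of it and near the top (about (300,340)). Pushing now.

>>> step_hand --deltas '[{"tx": 0.015,"aperture": 0.5},{"tx": 0.028,"aperture": 0.5},{"tx": 0.036,"aperture": 0.5},{"tx": 0.042,"aperture": 0.5},{"tx": 0.048,"aperture": 0.5},{"tx": 0.054,"aperture": 0.5},{"tx": 0.06,"aperture": 0.5},{"tx": 0.066,"aperture": 0.5},{"tx": 0.07,"aperture": 0.5},{"tx": 0.074,"aperture": 0.5},{"tx": 0.078,"aperture": 0.5},{"tx": 0.082,"aperture": 0.5},{"tx": 0.082,"aperture": 0.5},{"tx": 0.082,"aperture": 0.5},{"tx": 0.06,"aperture": 0.5},{"tx": 0.03,"aperture": 0.5},{"aperture": 0.5},{"tz": -0.05,"aperture": 0.5}]'

```text
time: 4.65
position: [0.5545, -0.2025, 0.1512]
tool_rot: [-2.349, -2.074, 0.017]
ft_force: [0.8, 0.3, 0.2]
grip_width: 0.498
grip_force: 0.0
```

```bash
python3 - <<'E'
from h import *
for n in('scene','side'): cv2.imwrite(f'pics/{n}2.png',ctrl.get_image(n)[:,:,::-1])
a=cv2.imread('pics/scene2.png')[170:290,155:355];b=cv2.imread('pics/side2.png')[185:325,185:365]
a=cv2.resize(a,None,fx=3,fy=3,interpolation=cv2.INTER_CUBIC);b=cv2.resize(b,(463,360),interpolation=cv2.INTER_CUBIC)
cv2.imwrite('pics/s2.png',cv2.resize(cv2.imread('pics/scene2.png')[170:290,155:355],None,fx=4,fy=4,interpolation=cv2.INTER_CUBIC))
E
```

```text
(no output)
```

View pics/s2.png

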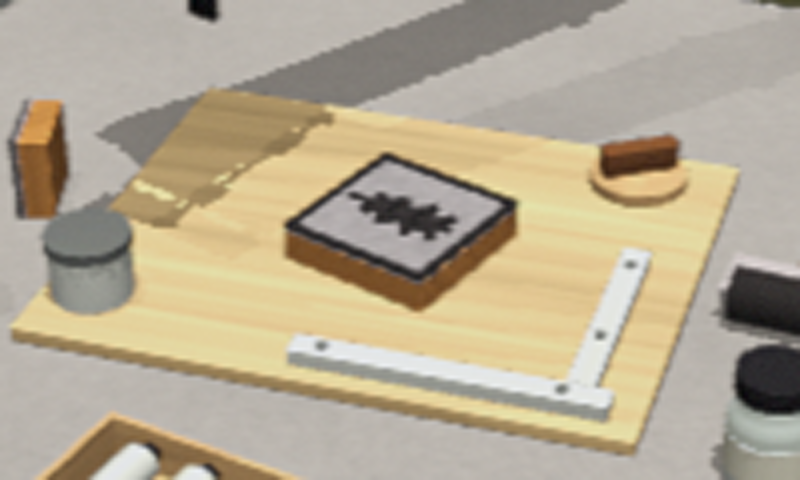

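The block lies flat with its carved face up. Its top corners in the crop are at (387,153), (517,205), (418,280) and (286,225).

```bash
cat >> h.py <<'E'
def board(w):
    c,s=np.cos(BO[2]),np.sin(BO[2]); d=np.array(w[:2])-BO[:2]; return np.array([c*d[0]+s*d[1],-s*d[0]+c*d[1]])
B=lambda x,y,z,turn=0:[*place(BO,(x,y,z))[0],BO[2]+turn]
def fitflat(nr,nl,fl,fr,more=()):
    h=.055;U=.040
    k,r=fit([('scene',(-h,-h,U),sc(*nr)),('scene',(-h,h,U),sc(*nl)),('scene',(h,h,U),sc(*fl)),('scene',(h,-h,U),sc(*fr))]+[('scene',(a*h,b*h,.012),sc(*q)) for a,b,q in more],[.58,-.05,0])
    print('world',k.round(4),'board',board(k).round(4),'rel yaw',round(k[2]-BO[2],3),r.round(1).tolist()); return k
E
python3 - <<'E'
from h import *
k=fitflat((387,153),(517,205),(418,280),(286,225),[(-1,1,(517,238)),(1,1,(417,311)),(1,-1,(286,258))])
b=board(k)
go(B(b[0],-.115,.15),B(b[0],-.115,.03))
E
```

```text
world [ 0.5775 -0.0632 -0.1383] board [0.005  0.0084] rel yaw -0.334 [[-0.0, -0.3], [0.6, -0.6], [-0.1, -0.1], [-1.1, -0.5], [0.5, 0.1], [0.3, 1.4], [-0.5, 0.2]]
at 4.75 [ 0.5634 -0.2019  0.1622] yaw -0.121 q [-0.31  0.29  0.72  1.7  -0.2   1.22  0.34]
[0.0222 0.0356 0.0125] -0.316
[0.0224 0.0345 0.1325] -0.316
```

In the tool's units: -0.316 rad is -0.1006.

```bash
python3 - <<'E'
from h import *
go(B(.003,-.1,.15),B(.003,-.1,.026))
E
```

```text
at 4.75 [ 0.5634 -0.2019  0.1622] yaw -0.121 q [-0.31  0.29  0.72  1.7  -0.2   1.22  0.34]
[0.0358 0.029  0.0124] -0.316
[0.036  0.0279 0.1364] -0.316
```

>>> step_hand --deltas '[{"tx": 0.04,"ty": 0.025,"tz": 0.01,"rz": -0.1006,"aperture": 0.5},{"tx": 0.04,"ty": 0.025,"tz": 0.01,"rz": -0.1006,"aperture": 0.5},{"tx": 0.04,"ty": 0.025,"tz": 0.01,"rz": -0.1006,"aperture": 0.5},{"tx": 0.04,"ty": 0.025,"tz": 0.05,"rz": -0.1006,"aperture": 0.5},{"tx": 0.04,"ty": 0.025,"tz": 0.09,"rz": -0.1006,"aperture": 0.5},{"tx": 0.04,"ty": 0.025,"tz": 0.125,"rz": -0.1006,"aperture": 0.5},{"tx": 0.04,"ty": 0.025,"tz": 0.125,"rz": -0.1006,"aperture": 0.5},{"tx": 0.04,"ty": 0.025,"tz": 0.125,"rz": -0.1006,"aperture": 0.5}]'

```text
time: 5.55
position: [0.5899, -0.1627, 0.0321]
tool_rot: [1.993, 2.428, -0.001]
ft_force: [-0.1, -0.6, 1.1]
grip_width: 0.501
grip_force: 0.0
```

```bash
python3 - <<'E'
from h import *
print(board(ctrl.get_state()['position']))
go(B(.003,-.1,.026),B(.003,.0,.026))
E
```

```text
[-0.0022338  -0.09159048]
at 5.55 [ 0.5899 -0.1627  0.0321] yaw 0.196 q [-0.26  0.45  0.6   1.77 -0.29  1.01  0.65]
[-0.0084  0.0052  0.0061] 0.0
[0.0916 0.0053 0.0061] 0.0
```

>>> step_hand --deltas '[{"tx": 0.01,"ty": 0.003,"tz": 0.006,"aperture": 0.5},{"tx": 0.02,"ty": 0.003,"tz": 0.006,"aperture": 0.5},{"tx": 0.027,"ty": 0.003,"tz": 0.006,"aperture": 0.5},{"tx": 0.034,"ty": 0.003,"tz": 0.006,"aperture": 0.5},{"tx": 0.041,"ty": 0.003,"tz": 0.006,"aperture": 0.5},{"tx": 0.048,"ty": 0.003,"tz": 0.006,"aperture": 0.5},{"tx": 0.055,"ty": 0.003,"tz": 0.006,"aperture": 0.5},{"tx": 0.062,"ty": 0.003,"tz": 0.006,"aperture": 0.5},{"tx": 0.069,"ty": 0.003,"tz": 0.006,"aperture": 0.5},{"tx": 0.076,"ty": 0.003,"tz": 0.006,"aperture": 0.5},{"tx": 0.083,"ty": 0.003,"tz": 0.006,"aperture": 0.5},{"tx": 0.09,"ty": 0.003,"tz": 0.006,"aperture": 0.5},{"tx": 0.09,"ty": 0.003,"tz": 0.006,"aperture": 0.5},{"tx": 0.09,"ty": 0.003,"tz": 0.006,"aperture": 0.5}]'

```text
time: 6.95
position: [0.5747, -0.0716, 0.0251]
tool_rot: [-1.988, -2.43, -0.0]
ft_force: [-0.7, 0.0, 0.5]
grip_width: 0.497
grip_force: 0.0
```

```bash
python3 - <<'E'
from h import *
print(board(ctrl.get_state()['position']))
cv2.imwrite('pics/s3.png',cv2.resize(ctrl.get_image('scene')[170:290,155:355,::-1],None,fx=4,fy=4,interpolation=cv2.INTER_CUBIC))
E
```

```text
[0.00054195 0.0007133 ]
```

View pics/s3.png

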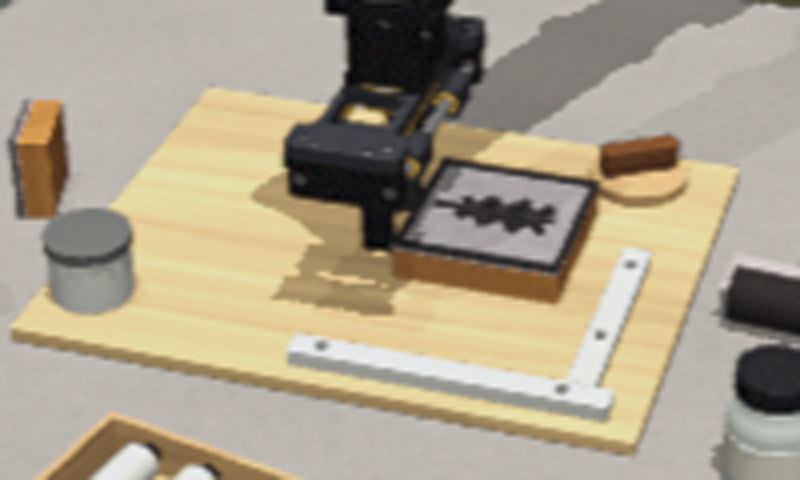

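The block is now square to the strips, with top corners near (447,160), (597,182) and (556,268), and about 30 mm short of the left strip.

```bash
python3 - <<'E'
from h import *
k=fitflat((447,160),(598,182),(557,269),(396,250),[(1,1,(556,300)),(1,-1,(394,279))])
print(proj('scene',place(BO,[(-.12,.15,.012)])))
go(B(0,-.03,.025),B(0,-.03,.10),B(-.10,.062,.10,np.pi/2),B(-.10,.062,.026,np.pi/2))
m=sc(640,185); 
f=least_squares(lambda q:proj('scene',place(BO,(q[0],q[1],.02)))[0]-m,[-.12,.15]); print('baren',f.x)
E
```

```text
world [ 0.5466 -0.0081  0.2026] board [-0.0147  0.0684] rel yaw 0.007 [[-1.0, -0.7], [0.8, -0.2], [0.6, 0.4], [-1.0, -1.8], [0.7, 1.8], [-0.3, 0.1]]
[[318.86046776 216.31082879]]
at 7.0 [ 0.5747 -0.0719  0.0251] yaw 0.199 q [-0.41  0.39  0.58  1.85 -0.26  0.97  0.48]
[-0.0304 -0.0006  0.0001] 0.004
[-0.0303 -0.0007 -0.0749] 0.004
[ 0.0621 -0.1004 -0.0747] -1.567
[ 0.062  -0.1003 -0.0007] -1.567
baren [-0.10458562  0.14237038]
```

In the tool's units: -1.567 rad is -0.4988.

>>> step_hand --deltas '[{"tx": -0.03,"aperture": 0.4},{"tx": -0.03,"tz": -0.04,"aperture": 0.4},{"tx": -0.03,"tz": -0.075,"aperture": 0.4},{"tx": 0.055,"ty": -0.108,"tz": -0.075,"rz": -0.4988,"aperture": 0.4},{"tx": 0.055,"ty": -0.108,"tz": -0.075,"rz": -0.4988,"aperture": 0.4},{"tx": 0.055,"ty": -0.108,"tz": -0.075,"rz": -0.4988,"aperture": 0.4},{"tx": 0.055,"ty": -0.108,"tz": -0.075,"rz": -0.4988,"aperture": 0.4},{"tx": 0.055,"ty": -0.108,"tz": -0.075,"rz": -0.4988,"aperture": 0.4},{"tx": 0.055,"ty": -0.108,"tz": -0.075,"rz": -0.4988,"aperture": 0.4},{"tx": 0.055,"ty": -0.108,"tz": -0.075,"rz": -0.4988,"aperture": 0.4},{"tx": 0.055,"ty": -0.108,"tz": -0.075,"rz": -0.4988,"aperture": 0.4},{"tx": 0.055,"ty": -0.108,"tz": -0.075,"rz": -0.4988,"aperture": 0.4},{"tx": 0.055,"ty": -0.108,"tz": -0.075,"rz": -0.4988,"aperture": 0.4},{"tx": 0.055,"ty": -0.108,"tz": -0.075,"rz": -0.4988,"aperture": 0.4},{"tx": 0.055,"ty": -0.108,"tz": -0.075,"rz": -0.4988,"aperture": 0.4},{"tx": 0.055,"ty": -0.108,"tz": -0.075,"rz": -0.4988,"aperture": 0.4}]'

```text
time: 8.6
position: [0.4583, -0.0401, 0.1004]
tool_rot: [0.303, -3.127, -0.001]
ft_force: [0.2, -0.1, 0.0]
grip_width: 0.404
grip_force: 0.0
```

```bash
python3 - <<'E'
from h import *
print(board(ctrl.get_state()['position']))
go(B(-.106,.055,.026,np.pi/2),B(0,.055,.026,np.pi/2))
E
```

```text
[-0.10743875  0.05422593]
at 8.6 [ 0.4583 -0.0401  0.1004] yaw 1.764 q [-0.51  0.01  0.55  2.07 -0.    1.07  1.8 ]
[-0.0015  0.0008  0.0744] -0.002
[-0.1075  0.001   0.0744] -0.002
```

>>> step_hand --deltas '[{"tz": 0.04,"aperture": 0.4},{"tz": 0.074,"aperture": 0.4},{"tz": 0.074,"aperture": 0.4},{"tz": 0.074,"aperture": 0.4},{"tx": -0.012,"ty": 0.001,"tz": 0.074,"aperture": 0.4},{"tx": -0.02,"ty": 0.001,"tz": 0.074,"aperture": 0.4},{"tx": -0.028,"ty": 0.001,"tz": 0.074,"aperture": 0.4},{"tx": -0.036,"ty": 0.001,"tz": 0.074,"aperture": 0.4},{"tx": -0.044,"ty": 0.001,"tz": 0.074,"aperture": 0.4},{"tx": -0.052,"ty": 0.001,"tz": 0.074,"aperture": 0.4},{"tx": -0.06,"ty": 0.001,"tz": 0.074,"aperture": 0.4},{"tx": -0.068,"ty": 0.001,"tz": 0.074,"aperture": 0.4},{"tx": -0.076,"ty": 0.001,"tz": 0.074,"aperture": 0.4},{"tx": -0.084,"ty": 0.001,"tz": 0.074,"aperture": 0.4},{"tx": -0.09,"ty": 0.001,"tz": 0.074,"aperture": 0.4},{"tx": -0.096,"ty": 0.001,"tz": 0.074,"aperture": 0.4},{"tx": -0.102,"ty": 0.001,"tz": 0.074,"aperture": 0.4},{"tx": -0.102,"ty": 0.001,"tz": 0.074,"aperture": 0.4},{"tx": -0.102,"ty": 0.001,"tz": 0.074,"aperture": 0.4}]'

```text
time: 10.5
position: [0.5592, -0.0192, 0.0267]
tool_rot: [-0.306, 3.125, -0.0]
ft_force: [0.1, 1.1, -0.1]
grip_width: 0.397
grip_force: 0.0
```

```bash
python3 - <<'E'
from h import *
b=board(ctrl.get_state()['position']);print(b)
go(B(-.05,.055,.026,np.pi/2),B(-.05,.055,.1,np.pi/2),B(.06,-.03,.1),B(.06,-.03,.026),B(.06,.03,.026))
E
```

```text
[-0.00443621  0.05511844]
at 10.5 [ 0.5592 -0.0192  0.0267] yaw 1.766 q [-0.46  0.34  0.52  1.9  -0.21  0.95  1.92]
[ 0.0456 -0.0001  0.0006] -0.0
[ 0.0455 -0.0002 -0.0734] -0.0
[-0.0646 -0.0851 -0.0732] 1.57
[-0.0645 -0.0851  0.0008] 1.57
[-0.0644 -0.0251  0.0008] 1.57
```

In the tool's units: 1.57 rad is 0.4997.

>>> step_hand --deltas '[{"tx": 0.03,"aperture": 0.5},{"tx": 0.03,"tz": -0.04,"aperture": 0.5},{"tx": 0.03,"tz": -0.073,"aperture": 0.5},{"tx": -0.064,"ty": -0.085,"tz": -0.073,"rz": 0.4997,"aperture": 0.5},{"tx": -0.064,"ty": -0.085,"tz": -0.073,"rz": 0.4997,"aperture": 0.5},{"tx": -0.064,"ty": -0.085,"tz": -0.073,"rz": 0.4997,"aperture": 0.5},{"tx": -0.064,"ty": -0.085,"tz": -0.073,"rz": 0.4997,"aperture": 0.5},{"tx": -0.064,"ty": -0.085,"tz": -0.073,"rz": 0.4997,"aperture": 0.5},{"tx": -0.064,"ty": -0.085,"tz": -0.073,"rz": 0.4997,"aperture": 0.5},{"tx": -0.064,"ty": -0.085,"tz": -0.073,"rz": 0.4997,"aperture": 0.5},{"tx": -0.064,"ty": -0.085,"tz": -0.073,"rz": 0.4997,"aperture": 0.5},{"tx": -0.064,"ty": -0.085,"tz": -0.073,"rz": 0.4997,"aperture": 0.5},{"tx": -0.064,"ty": -0.085,"tz": -0.073,"rz": 0.4997,"aperture": 0.5},{"tx": -0.064,"ty": -0.085,"tz": -0.073,"rz": 0.4997,"aperture": 0.5},{"tx": -0.064,"ty": -0.085,"tz": -0.04,"rz": 0.4997,"aperture": 0.5},{"tx": -0.064,"ty": -0.085,"rz": 0.4997,"aperture": 0.5},{"tx": -0.064,"ty": -0.085,"rz": 0.4997,"aperture": 0.5},{"tx": -0.064,"ty": -0.085,"rz": 0.4997,"aperture": 0.5}]'

```text
time: 12.3
position: [0.6375, -0.0904, 0.0268]
tool_rot: [-1.993, -2.428, 0.001]
ft_force: [0.4, 0.6, 1.0]
grip_width: 0.498
grip_force: 0.0
```

```bash
python3 - <<'E'
from h import *
b=board(ctrl.get_state()['position']);print(b)
go(B(.06,.03,.026),B(.06,.04,.026))
E
```

```text
[ 0.05858032 -0.02995364]
at 12.3 [ 0.6375 -0.0904  0.0268] yaw 0.196 q [-0.51  0.59  0.81  1.69 -0.48  1.07  0.64]
[0.06   0.0014 0.0007] 0.0
[0.07   0.0014 0.0007] 0.0
```

>>> step_hand --deltas '[{"tx": 0.01,"aperture": 0.5},{"tx": 0.018,"aperture": 0.5},{"tx": 0.024,"aperture": 0.5},{"tx": 0.03,"aperture": 0.5},{"tx": 0.036,"aperture": 0.5},{"tx": 0.042,"aperture": 0.5},{"tx": 0.047,"aperture": 0.5},{"tx": 0.052,"aperture": 0.5},{"tx": 0.055,"aperture": 0.5},{"tx": 0.055,"aperture": 0.5}]' --only "pos|force"

```text
position: [0.6268, -0.0354, 0.0264]
ft_force: [0.1, -0.7, 1.0]
grip_force: 0.6
```

>>> step_hand --deltas '[{"tx": 0.002,"aperture": 0.5},{"tx": 0.004,"aperture": 0.5},{"tx": 0.004,"aperture": 0.5}]' --only "pos|ft_"

```text
position: [0.6259, -0.032, 0.0263]
ft_force: [0.4, -1.5, 0.6]
```

>>> step_hand --deltas '[{"tx": 0.002,"aperture": 0.5},{"tx": 0.004,"aperture": 0.5},{"tx": 0.004,"aperture": 0.5}]' --only "pos|ft_"

```text
position: [0.6258, -0.0315, 0.0268]
ft_force: [3.7, -7.2, -0.5]
```

```bash
python3 - <<'E'
from h import *
print(board(ctrl.get_state()['position']))
E
```

```text
[0.05853576 0.03006586]
```

In the tool's units: -1.57 rad is -0.4997.

```bash
python3 - <<'E'
from h import *
go(B(.06,0,.026),B(-.035,.085,.1,np.pi/2),B(-.035,.085,.026,np.pi/2))
E
```

```text
at 13.9 [ 0.6258 -0.0315  0.0268] yaw 0.195 q [-0.63  0.56  0.82  1.74 -0.46  1.05  0.54]
[-0.0301  0.0015  0.0009] -0.001
[ 0.0545 -0.0935 -0.0736] -1.572
[ 0.0549 -0.0936  0.0004] -1.572
```

>>> step_hand --deltas '[{"tx": -0.03,"aperture": 0.4},{"tx": -0.03,"tz": -0.04,"aperture": 0.4},{"tx": -0.03,"tz": -0.073,"aperture": 0.4},{"tx": 0.055,"ty": -0.094,"tz": -0.073,"rz": -0.4997,"aperture": 0.4},{"tx": 0.055,"ty": -0.094,"tz": -0.073,"rz": -0.4997,"aperture": 0.4},{"tx": 0.055,"ty": -0.094,"tz": -0.073,"rz": -0.4997,"aperture": 0.4},{"tx": 0.055,"ty": -0.094,"tz": -0.073,"rz": -0.4997,"aperture": 0.4},{"tx": 0.055,"ty": -0.094,"tz": -0.073,"rz": -0.4997,"aperture": 0.4},{"tx": 0.055,"ty": -0.094,"tz": -0.073,"rz": -0.4997,"aperture": 0.4},{"tx": 0.055,"ty": -0.094,"tz": -0.073,"rz": -0.4997,"aperture": 0.4},{"tx": 0.055,"ty": -0.094,"tz": -0.073,"rz": -0.4997,"aperture": 0.4},{"tx": 0.055,"ty": -0.094,"tz": -0.073,"rz": -0.4997,"aperture": 0.4},{"tx": 0.055,"ty": -0.094,"tz": -0.073,"rz": -0.4997,"aperture": 0.4},{"tx": 0.055,"ty": -0.094,"tz": -0.073,"rz": -0.4997,"aperture": 0.4},{"tx": 0.055,"ty": -0.094,"tz": -0.035,"rz": -0.4997,"aperture": 0.4},{"tx": 0.055,"ty": -0.094,"rz": -0.4997,"aperture": 0.4},{"tx": 0.055,"ty": -0.094,"rz": -0.4997,"aperture": 0.4},{"tx": 0.055,"ty": -0.094,"rz": -0.4997,"aperture": 0.4}]'

```text
time: 15.7
position: [0.5219, 0.0074, 0.0266]
tool_rot: [0.306, -3.125, -0.0]
ft_force: [0.0, -0.2, 1.2]
grip_width: 0.397
grip_force: 0.0
```

```bash
python3 - <<'E'
from h import *
b=board(ctrl.get_state()['position']);print(b)
go(B(.01,.085,.026,np.pi/2))
cv2.imwrite('pics/s4.png',cv2.resize(ctrl.get_image('scene')[170:290,155:355,::-1],None,fx=4,fy=4,interpolation=cv2.INTER_CUBIC))
E
```

```text
[-0.03579947  0.08847467]
at 15.7 [0.5219 0.0074 0.0266] yaw 1.766 q [-0.67  0.29  0.69  1.99 -0.22  0.94  1.89]
[-0.0458 -0.0035  0.0005] -0.0
```

View pics/s4.png

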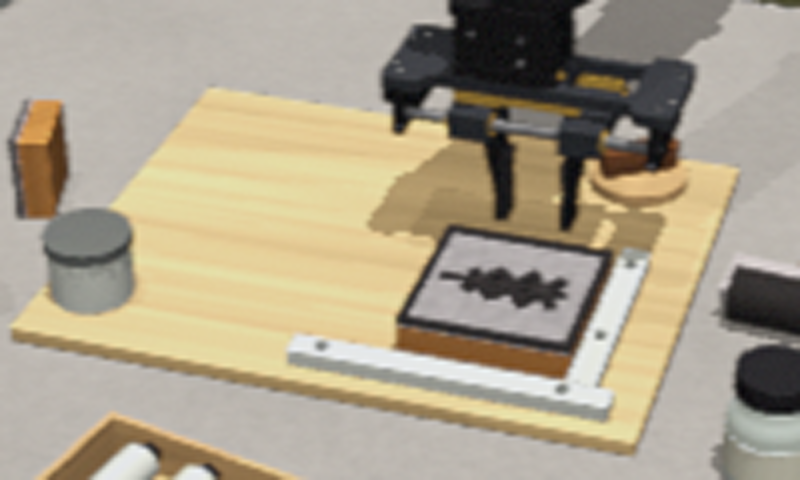

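The block is flush along the left strip at about (590,300), with a small gap left to the far strip. The fingers are at its near face, ready for the last push.

>>> step_hand --deltas '[{"tx": -0.012,"ty": -0.002,"aperture": 0.4},{"tx": -0.02,"ty": -0.002,"aperture": 0.4},{"tx": -0.026,"ty": -0.002,"aperture": 0.4},{"tx": -0.031,"ty": -0.002,"aperture": 0.4},{"tx": -0.036,"ty": -0.002,"aperture": 0.4},{"tx": -0.04,"ty": -0.002,"aperture": 0.4},{"tx": -0.042,"ty": -0.002,"aperture": 0.4},{"tx": -0.042,"ty": -0.002,"aperture": 0.4}]' --only "pos|ft_"

```text
position: [0.5635, 0.0131, 0.0263]
ft_force: [-3.2, -0.4, 1.5]
```

>>> step_hand --deltas '[{"tx": -0.002,"aperture": 0.4},{"tx": -0.004,"aperture": 0.4},{"tx": -0.004,"aperture": 0.4}]' --only "pos|ft_"

```text
position: [0.5636, 0.0131, 0.026]
ft_force: [-13.1, -2.4, 10.2]
```

>>> step_hand --deltas '[{"tx": -0.002,"aperture": 0.4},{"tx": -0.004,"aperture": 0.4},{"tx": -0.004,"aperture": 0.4}]' --only "pos|ft_"

```text
position: [0.5637, 0.0131, 0.0254]
ft_force: [-21.7, -3.4, 16.9]
```

```bash
python3 - <<'E'
from h import *
print(board(ctrl.get_state()['position']))
E
```

```text
[0.00622719 0.08585756]
```

>>> step_hand --deltas '[{"tx": 0.01,"aperture": 0.4},{"tx": 0.04,"aperture": 0.4},{"tx": 0.04,"tz": -0.05,"aperture": 0.4},{"tx": 0.04,"tz": -0.1,"aperture": 0.4},{"tx": 0.04,"tz": -0.12,"aperture": 0.4},{"tx": 0.04,"tz": -0.12,"aperture": 0.4}]' --only "pos|ft_"

```text
position: [0.5364, 0.0077, 0.1507]
ft_force: [-0.8, 0.1, 1.5]
```

```bash
python3 - <<'E'
from h import *
I=ctrl.get_image('scene')[:,:,::-1]; S=ctrl.get_image('side')[:,:,::-1]
cv2.imwrite('pics/s5.png',np.hstack([cv2.resize(I[215:290,245:325],(400,375),interpolation=cv2.INTER_CUBIC),cv2.resize(S[185:260,230:310],(400,375),interpolation=cv2.INTER_CUBIC)]))
for z in(.04,): print(proj('scene',place(BO,[(.02,.04,z),(.02,.15,z),(.13,.15,z),(.13,.04,z),(.13,.15,.024),(.148,.168,.024),(.13,-.02,.024),(.148,-.02,.024),(-.02,.15,.024),(-.02,.168,.024)]))*5-[1225,1075])
E
```

```text
[[101.26719404  65.51702643]
 [309.99818465 100.12666076]
 [253.78962147 225.37063889]
 [ 31.64350654 185.80933224]
 [253.06670671 252.67293553]
 [280.5336502  281.88540228]
 [-84.26180319 191.7548663 ]
 [-97.68741377 212.74771075]
 [327.51134275  84.5364611 ]
 [361.45505319  90.10776784]]
```

View pics/s5.png

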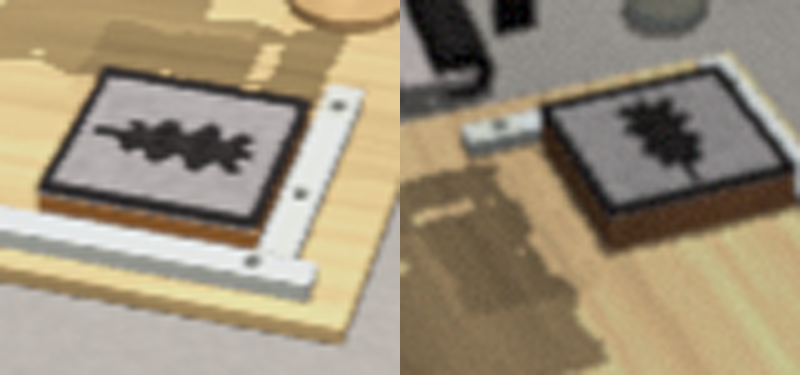

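The block looks tight in the corner, with both strips hiding the lower part of its sides. As a check, I'll fit the block and board together using pixels from this picture.

```bash
python3 - <<'E'
from h import *
a=lambda u,v:np.array([245+u/5,215+v/5]); b=lambda u,v:np.array([230+(u-400)/5,185+v/5]); h=.055;U=.04
for cams in(('scene',),('side',),('scene','side')):
    o=[('scene',(-h,-h,U),a(105,68)),('scene',(-h,h,U),a(311,101)),('scene',(h,h,U),a(254,228)),('scene',(h,-h,U),a(39,190)),
   ('side',(-h,h,U),b(543,103)),('side',(h,h,U),b(720,67)),('side',(-h,-h,U),b(612,213)),('side',(-h,-h,.012),b(612,250))]
    k,r=fit([q for q in o if q[0] in cams],[.63,.03,.2])
    T=.012;o=[('scene',(-.16,-.2,T),sc(212,90)),('scene',(-.16,.2,T),sc(738,170)),('scene',(.16,.2,T),sc(632,444)),('scene',(.16,-.2,T),sc(14,328)),('scene',(.13,-.02,.024),sc(290,340)),('scene',(-.02,.168,.024),a(361,92)),('scene',(-.02,.15,.024),a(325,86)),
   ('side',(-.16,.2,T),si(27,136)),('side',(.16,.2,T),si(445,43)),('side',(-.16,-.2,T),si(200,528)),('side',(-.02,.15,.024),si(237,108)),('side',(-.02,.168,.024),si(232,98)),('side',(.13,-.02,.024),si(532,198))]
    q,r2=fit([z for z in o if z[0] in cams],[.57,-.07,.2])
    c,s=np.cos(q[2]),np.sin(q[2]);d=k[:2]-q[:2];print(cams,k.round(4),q.round(4),'in board',c*d[0]+s*d[1],-s*d[0]+c*d[1],k[2]-q[2],abs(r).max().round(1),abs(r2).max().round(1))
E
```

```text
('scene',) [0.6305 0.0376 0.1984] [ 0.5757 -0.0713  0.192 ] in board 0.0746435361094777 0.0964280411397548 0.006431046320653083 0.9 2.5
('side',) [0.6296 0.0298 0.1907] [ 0.5738 -0.0755  0.1961] in board 0.07532047227731568 0.09242591675301727 -0.005477260956914004 0.9 1.7
('scene', 'side') [0.6302 0.036  0.1997] [ 0.5744 -0.0726  0.1945] in board 0.07577202667078309 0.09576752402334993 0.005188366237162262 2.0 2.5
```

The fit puts the block at (0.0758, 0.0958) in the board's frame, within 1 mm of home along each axis and about 0.005 rad off parallel. The arm is clear, so I'm handing in.

```bash
python3 -c "
from bench import ctrl
print(ctrl.close_job())"
```

```text
the job is handed in; nothing more can be done
None
```

The block was tipped onto its back, carved face up, and pushed home against both stop strips; a camera fit puts it within about 1 mm of the fully-home place, and I handed the job in at about 17 s (no verdict was printed).

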